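# Fill the empty cells of the bottle caddy

## Robot

A 6-joint arm with a two-finger parallel gripper is mounted at the origin on the work surface. World frame = base frame: x ahead of the robot, y to its left, z up, the work surface at z = 0. Lengths are in m, angles in rad, forces in N, time in s.
With the tool pointing down it reaches from about 0.275 to 0.875 m from the base axis. Payload 12.5 kg.
Tool frame: the origin (TCP) lies midway between the tips of the shut fingers; the grasp point (between the pads) lies 19 mm behind it; z points along the fingers, y is the line along which they close (so a half turn about z gives the same grasp; the last joint's range is limited). The gripper opens to 85 mm and grips with 20 to 120 N. Pads are 22 mm wide; open, the fingers measure 114 mm over their backs; the gripper's body (76 mm by 85 mm) begins 54 mm behind the grasp point. The pads swing forward as they close: fully open they stand 13 mm farther back than shut.
Start: joints at [1.165, 0.351, 1.652, -0, 1.139, -0.085], TCP at [0.173, 0.522, 0.202] pointing down, gripper open.
Joint ranges: [-2.75, 2.75], [-0.79, 2.1], [0.01, 2.65], [-1.57, 4.71], [0.07, 3.14], [-2.87, 2.87]. Speed limits (rad/s): [2.22, 2.22, 2.79, 3.14, 3.14, 3.14].

## Interface

Orientations are given as a unit quaternion [w, x, y, z].
In Python, from bench import manip, cams gives the robot as it stands.
- The arm moves only by the tool send_rows, never from a script. Its argument "steps" is text: rows parted by semicolons, each of 7 numbers parted by spaces: the shift along the tool's x, y, z each as a share of 0.08 m, from -1 to 1, then the turn, a rotation vector about the tool's x, y, z each as a share of 1.5 rad, from -1 to 1, then the closure, from 0 (fully open) to 1 (shut). A call has 1 to 10 rows; each row shifts and turns the commanded pose from where the row before left it, along the tool's axes as they then stand; what a row does not reach is not made up. A row lasts 1/12 s, in which the tool goes at most 41.7 mm and 7.16 degrees, less where a joint would pass 70% of its speed; a pose out of reach is approached as far as the arm can. A call with a number of a shift or a turn outside -1 to 1 is refused whole. A call with a gripper value outside its range is refused whole. The fingers move at their own pace and stop on an object; "force" is the grip in N (left out, the last holds). Time passes only in rows, so rows that do not move let the fingers close. It gives the time, the measured TCP pose, the force, the opening and the grip force at its end, in the units of the state.
- manip.get_state(): the state, without advancing time (a new reading comes with each control period).
- cams.capture(name): name is "scene" or "top" or "wrist"; returns the picture (384x512x3 uint8, red, green, blue); there is no depth.
- cams.camera_info(name): a dict with "camera_matrix" (3x3 intrinsics, pixels), "T" (4x4, takes a point from camera to world coordinates); the wrist camera has in their place "mount" (4x4, takes a point from camera to tool coordinates, whose origin is the TCP and whose axes are the flange's). Camera axes: x right, y up, looking along -z (the intrinsics and any distortion apply to the point x, -y, -z); pixel columns grow to the right and rows downward; lengths in m; the calibration is good to about 2 mm. A picture is of the moment at which its call begins: read the wrist's pose just before it. camera_info takes no time and is no camera call.
- manip.sign_off(): hands the job in; it is judged then, once.
Trained networks look in the newest picture that a camera, given by its name, has taken for a name from the list of things; names that differ only in an ending like _2 or _b are one class to them, and where a whole thing is asked for, a point or a joint stands for the part that bears it (a point fixed in the world has none). Each returns a list of dicts, best first, with "score" (0 to 1); they miss things now and then, are a little off and sometimes report something else, mostly with a low value. They report only what shows in the picture. A call takes as long as a camera call.
- cams.masks_of(camera, query): "mask" (384x512 bool, what is visible of it) and "at" ([column, row] in pixels, amid what is visible of it).
The state is a dict: "time_s": time; "qpos": joint angles; "joint_vel": joint speeds; "tau": joint torques, N m; "tcp_pos": TCP position; "tool_rot": TCP orientation; "ft_force": force on the tool from outside, world axes, zero at the start; "ft_torque": the same for the moment, N m; "opening": opening from 0.0 (shut) to 1.0 (fully open); "finger_force": force on a finger pad.
Only numpy, scipy, OpenCV 4.12 (cv2) and the standard library are available. Lean on these libraries where they do the work, as an engineer would, in place of code of your own. Each camera call takes 0.05 s, during which the arm holds its last target. There are 200 camera calls.

## Task

Two cells of the wooden caddy on this goldsmith's bench are empty. Fill them with the two spare amber bottles that stand on the bench: one in each empty cell, upright on the cell's floor, set down rather than dropped. Leave alone what is already in the caddy (a low tin counts as taking its cell) and everything else on the bench.

Things in the scene. Friction and masses are not known exactly. Their poses are not given: they have to be found in the camera images.
- caddy: Light wooden caddy, brass fittings, fixed to the bench: 130 mm along x, 192 along y, 40 high, open on top; 2 (along x) by 3 (along y) square cells lined green, 56 mm clear, walls 6 mm, pitch 62 mm, inner floor 6 mm and wall tops 40 mm above the bench. Origin under its centre at bench height, z up. Four cells are taken, two empty; which ones varies.
- cell1 (a point): Centre of the inner floor of a caddy cell (its -x +y cell in the caddy's frame).
- cell2 (a point): Centre of the inner floor of a caddy cell (its -x middle cell in the caddy's frame).
- cell3 (a point): Centre of the inner floor of a caddy cell (its -x -y cell in the caddy's frame).
- cell4 (a point): Centre of the inner floor of a caddy cell (its +x +y cell in the caddy's frame).
- cell5 (a point): Centre of the inner floor of a caddy cell (its +x middle cell in the caddy's frame).
- cell6 (a point): Centre of the inner floor of a caddy cell (its +x -y cell in the caddy's frame).
- spare_a: Amber glass bottle, paper label, black screw cap; origin at the centre of its underside, z up. Round body 44 mm diameter from 0 to 48 mm, shoulder 48 to 60 mm, cap 28 mm diameter from 60 to 90 mm (the top). About 0.12 kg (0.08 to 0.17). One of the two spares, standing on the bench beside the caddy, among other containers.
- spare_b: Amber glass bottle, paper label, black screw cap; origin at the centre of its underside, z up. Round body 44 mm diameter from 0 to 48 mm, shoulder 48 to 60 mm, cap 28 mm diameter from 60 to 90 mm (the top). About 0.12 kg (0.08 to 0.17). One of the two spares, standing on the bench beside the caddy, among other containers.
- stock_a: Amber glass bottle, paper label, black screw cap; origin at the centre of its underside, z up. Round body 44 mm diameter from 0 to 48 mm, shoulder 48 to 60 mm, cap 28 mm diameter from 60 to 90 mm (the top). About 0.12 kg (0.08 to 0.17). Already standing in a cell of the caddy; stays there.
- stock_b: Amber glass bottle, paper label, black screw cap; origin at the centre of its underside, z up. Round body 44 mm diameter from 0 to 48 mm, shoulder 48 to 60 mm, cap 28 mm diameter from 60 to 90 mm (the top). About 0.12 kg (0.08 to 0.17). Already standing in a cell of the caddy; stays there.
- stock_c: Amber glass bottle, paper label, black screw cap; origin at the centre of its underside, z up. Round body 44 mm diameter from 0 to 48 mm, shoulder 48 to 60 mm, cap 28 mm diameter from 60 to 90 mm (the top). About 0.12 kg (0.08 to 0.17). Already standing in a cell of the caddy; stays there.
- tin: Low round tin, aluminium with a brass lid, 48 mm diameter, 26 mm high, so lower than the walls; lies in a cell of the caddy, which is therefore taken; stays there. Origin at the centre of its underside.
- glue: White plastic glue bottle with a pointed nozzle, 40 mm diameter, 118 mm high, standing on the bench near the spares; not a spare. Origin at the centre of its underside. A bystander.
- jar: Clear glass jar with a brass lid, 56 mm diameter, 55 mm high, standing on the bench near the spares; not a spare. Origin at the centre of its underside. A bystander.
- hammer: Hammer about 240 mm long, lying on the bench beyond the work area. Origin under its middle. A bystander.
- carton: White carton 35 x 55 x 85 mm high, standing beyond the caddy. Origin at the centre of its underside. A bystander.
- beaker: Clear plastic cup, 66 mm diameter, 80 mm high, standing to the robot's right. Origin at the centre of its underside. A bystander.
- driver: Screwdriver about 170 mm long, lying to the right of the caddy. Origin under its middle. A bystander.

How it is judged:
By the outcome, as a careful person would: the job done as asked, in the order asked, and still so for the second after the job is handed in, with the robot touching nothing.
It also fails if it takes over 54 s, if anything falls off the work surface, if the arm or the gripper's body presses on something with over 40 N, if the wrist force passes 120 N, or if a joint passes its speed limit or range.

## Working session

There is one attempt and no reset: what is moved stays moved. The work goes in short steps, Python scripts to look and compute and a tool call to move; the robot and the scene stay as the last step left them, time stands still between calls to the robot, and variables do not carry over. Pictures are saved under pics/ and viewed, at most 10 in all, crops included, and the job is handed in when it is done.

Besides the shell and the picture viewer there is one more tool, called after "Emit:" in YAML: its name, and indented under it one key for each argument. send_rows: Moves the arm, as the interface text tells. Shift numbers are shares of 0.08 m and turn numbers shares of 1.5 rad, none past 1 either way. Its arguments: {"type":"object","properties":{"steps":{"type":"string"},"force":{"type":"number"}},"required":["steps"]}

```bash
mkdir -p pics; ls; cat > h.py <<'E'
import numpy as np, cv2
from bench import manip, cams
from scipy.spatial.transform import Rotation as R
def rot(q): return R.from_quat([q[1],q[2],q[3],q[0]]).as_matrix()
def save(im,n): cv2.imwrite('pics/'+n,im[:,:,::-1])
def ray(cam,uv,st=None):
    i=cams.camera_info(cam); K=np.array(i['camera_matrix'])
    if 'T' in i: T=np.array(i['T'])
    else:
        W=np.eye(4); W[:3,:3]=rot(st['tool_rot']); W[:3,3]=st['tcp_pos']; T=W@np.array(i['mount'])
    d=np.linalg.inv(K)@[uv[0],uv[1],1]; d=T[:3,:3]@(d*[1,-1,-1]); return T[:3,3],d
def at_z(cam,uv,z,st=None):
    o,d=ray(cam,uv,st); return o+d*(z-o[2])/d[2]
def proj(cam,p,st=None):
    i=cams.camera_info(cam); K=np.array(i['camera_matrix'])
    if 'T' in i: T=np.array(i['T'])
    else:
        W=np.eye(4); W[:3,:3]=rot(st['tool_rot']); W[:3,3]=st['tcp_pos']; T=W@np.array(i['mount'])
    c=np.linalg.inv(T)@np.append(p,1); v=K@(c[:3]*[1,-1,-1]); return v[:2]/v[2]
E
cat > a.py <<'E'
from h import *
np.set_printoptions(precision=4,suppress=True)
st=manip.get_state(); print(st)
for c in ['top','scene']:
    i=cams.camera_info(c); print(c,i)
    save(cams.capture(c),c+'1.png')
    for q in ['spare_a','tin','caddy','glue','jar','carton','beaker','driver','hammer']:
        for m in cams.masks_of(c,q):
            ys,xs=np.nonzero(m['mask']); 
            print(c,q,round(m['score'],2),np.round(m['at']),len(xs),xs.min(),xs.max(),ys.min(),ys.max(), at_z(c,m['at'],0.0))
print(cams.camera_info('wrist'))
E
python3 a.py
```

```text
pics
{'time_s': 0.0, 'qpos': array([ 1.1654,  0.3512,  1.6524,  0.    ,  1.1391, -0.0846]), 'joint_vel': array([-0.0006,  0.0014, -0.0016,  0.0018,  0.0005,  0.0007]), 'tau': array([ -0.0011, -50.6096, -29.1405,  -0.0001,   0.0045,   0.    ]), 'tcp_pos': array([0.1733, 0.5216, 0.2012]), 'tool_rot': array([-0.0001,  0.1597,  0.9872, -0.0006]), 'ft_force': array([-1.183 , -0.0082, -0.6356]), 'ft_torque': array([-0.0144,  0.0075,  0.0009]), 'finger_force': 0.0, 'opening': 0.9999976793560543}
top {'camera_matrix': array([[368.07  ,   0.    , 253.5842],
       [  0.    , 368.07  , 188.3466],
       [  0.    ,   0.    ,   1.    ]]), 'T': array([[ 0.0051,  0.9853, -0.1708,  0.3932],
       [-0.9998,  0.0083,  0.0179, -0.0414],
       [ 0.0191,  0.1707,  0.9851,  0.9636],
       [ 0.    ,  0.    ,  0.    ,  1.    ]])}
top spare_a 0.58 [183. 157.] 303 175 193 146 167 [0.6439 0.1306 0.    ]
top spare_a 0.55 [127. 171.] 373 112 136 162 182 [0.6037 0.2787 0.    ]
top tin 0.56 [337. 188.] 274 328 346 181 199 [ 0.562  -0.2822  0.    ]
top caddy 0.8 [311. 203.] 2884 275 361 174 241 [ 0.5232 -0.2102
[... 1352 characters left out ...]
scene jar 0.57 [339. 182.] 262 333 348 174 193 [0.3997 0.3026 0.    ]
scene carton 0.8 [232. 259.] 709 221 245 242 276 [ 0.7076 -0.1518  0.    ]
scene beaker 0.61 [130. 186.] 449 120 140 172 199 [ 0.251  -0.4441  0.    ]
scene driver 0.65 [127. 226.] 207 122 133 216 252 [ 0.4814 -0.4533  0.    ]
scene hammer 0.65 [333. 257.] 709 287 370 242 266 [ 0.7653  0.1408 -0.    ]
{'camera_matrix': array([[267.4179,   0.    , 256.836 ],
       [  0.    , 267.4179, 193.1268],
       [  0.    ,   0.    ,   1.    ]]), 'mount': array([[ 0.0009,  0.9461,  0.3239,  0.0837],
       [ 1.    , -0.001 ,  0.    , -0.0008],
       [ 0.0004,  0.3239, -0.9461, -0.1727],
       [ 0.    ,  0.    ,  0.    ,  1.    ]])}
```

```bash
python3 - <<'E'
import cv2
a=cv2.imread('pics/top1.png')[80:320,80:440]; cv2.imwrite('pics/topc.png',cv2.resize(a,None,fx=2.2,fy=2.2,interpolation=cv2.INTER_CUBIC))
a=cv2.imread('pics/scene1.png')[150:290,110:390]; cv2.imwrite('pics/scenec.png',cv2.resize(a,None,fx=2.8,fy=2.8,interpolation=cv2.INTER_CUBIC))
E
```

```text
(no output)
```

View pics/topc.png

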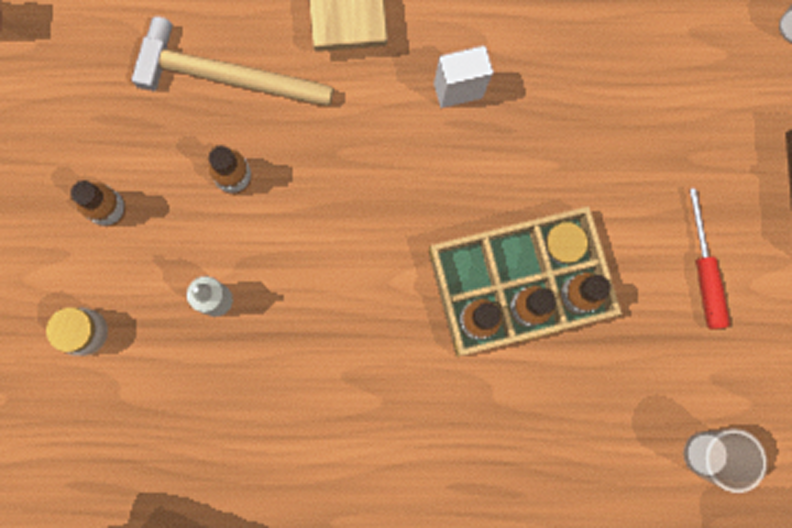

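View pics/scenec.png

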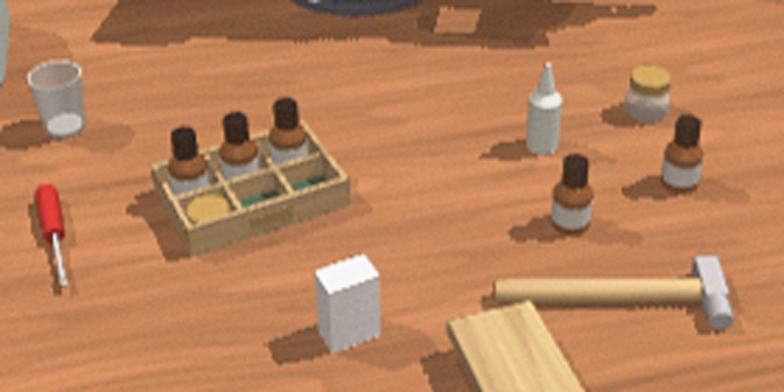

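The top view (crop) shows the spares at about (225,170) and (97,203). The empty cells are the far-row (+x) left one at (465,270) and middle one at (519,257), with the tin at (567,243). The scene view agrees with this. Next I'll fit the poses from both cameras.

```bash
cat >> h.py <<'E'
from scipy.optimize import minimize
PROF=[(0,.022),(.048,.022),(.060,.014),(.090,.014)]
th=np.linspace(0,2*np.pi,33)[:-1]
def sil(cam,x,y,z0,st=None):
    P=[proj(cam,[x+r*np.cos(t),y+r*np.sin(t),z0+z],st) for z,r in PROF for t in th]
    S=8; h=cv2.convexHull(np.float32(P)); m=np.zeros((384,512),np.uint8)
    cv2.fillConvexPoly(m,np.int32(np.round(h*2**4)),1,shift=4); return m>0
def fitbottle(obs,x0,z0=0):
    def f(p):
        s=0
        for cam,m,st in obs:
            q=sil(cam,*p,z0,st); s-= (q&m).sum()/(q|m).sum()
        return s
    r=minimize(f,x0,method='Nelder-Mead',options=dict(initial_simplex=np.array([x0,x0+np.array([.015,0]),x0+np.array([0,.015])]),xatol=2e-4,fatol=1e-4))
    return r.x,r.fun
def caddyfit(cam,uv,st=None):
    # uv: 4 outer top corners +x+y,+x-y,-x-y,-x+y ; returns x,y,yaw, residual
    W=np.array([at_z(cam,p,.04,st)[:2] for p in uv]); L=np.array([[.065,.096],[.065,-.096],[-.065,-.096],[-.065,.096]])
    c=W.mean(0); H=L.T@(W-c); a=np.arctan2(H[0,1]-H[1,0],H[0,0]+H[1,1]); Rm=np.array([[np.cos(a),-np.sin(a)],[np.sin(a),np.cos(a)]])
    return c,a,W-c-L@Rm.T
E
python3 - <<'E'
from h import *
np.set_printoptions(precision=4,suppress=True)
for c in ['top','scene']: cams.capture(c)
mt=sorted(cams.masks_of('top','spare_a'),key=lambda m:m['at'][0])
ms=sorted(cams.masks_of('scene','spare_a'),key=lambda m:-m['at'][0])
for m in mt+ms: print(m['score'],m['at'],m['mask'].sum())
for a,b in zip(mt[:2],ms[:2]):
    x0=at_z('top',a['at'],.045)[:2]
    print(x0,fitbottle([('top',a['mask'],None)],x0),fitbottle([('scene',b['mask'],None)],x0),fitbottle([('top',a['mask'],None),('scene',b['mask'],None)],x0))
uv=80+np.array([[432,244],[590,209],[621,315],[460,355]])/2.2
print(caddyfit('top',uv))
print(rot(manip.get_state()['tool_rot']))
E
```

```text
0.81 [123.2, 174.3] 381
0.68 [184.8, 157.1] 333
0.5 [323.0, 219.1] 306
0.52 [352.8, 204.3] 326
0.57 [339.4, 185.3] 279
0.57 [310.3, 224.8] 344Traceback (most recent call last):
  File "<stdin>", line 9, in <module>
  File "h.py", line 33, in fitbottle
    r=minimize(f,x0,method='Nelder-Mead',options=dict(initial_simplex=np.array([x0,x0+np.array([.015,0]),x0+np.array([0,.015])]),xatol=2e-4,fatol=1e-4))
    res = _minimize_neldermead(fun, x0, args, callback, bounds=bounds,
                               **options)
    fxr = func(xr)
    fx = function(np.copy(x), *(wrapper_args + args))
  File "h.py", line 31, in f
    q=sil(cam,*p,z0,st); s-= (q&m).sum()/(q|m).sum()
  File "h.py", line 24, in sil
    P=[proj(cam,[x+r*np.cos(t),y+r*np.sin(t),z0+z],st) for z,r in PROF for t in th]
       ~~~~^^^^^^^^^^^^^^^^^^^^^^^^^^^^^^^^^^^^^^^^^^^
  File "h.py", line 15, in proj
    i=cams.camera_info(cam); K=np.array(i['camera_matrix'])
ValueError: time passes only in moves, steps and waits
```

```bash
sed -i 's/cams\.camera_info(cam)/info(cam)/' h.py; cat >> h.py <<'E'
_c={}
def info(c):
    if c not in _c: _c[c]=cams.camera_info(c)
    return _c[c]
E
python3 - <<'E'
from h import *
np.set_printoptions(precision=4,suppress=True)
for c in ['top','scene']: cams.capture(c)
mt=sorted(cams.masks_of('top','spare_a'),key=lambda m:m['at'][0])
ms=sorted(cams.masks_of('scene','spare_a'),key=lambda m:-m['at'][0])
for m in mt+ms: print(m['score'],m['at'],m['mask'].sum())
for a in mt[:2]:
    x0=at_z('top',a['at'],.045)[:2]
    p=fitbottle([('top',a['mask'],None)],x0); print(x0,p)
    b=min(ms,key=lambda m:np.hypot(*(np.array(m['at'])-proj('scene',[*p[0],.045]))))
    print(b['at'],fitbottle([('scene',b['mask'],None)],x0))
uv=80+np.array([[432,244],[590,209],[621,315],[460,355]])/2.2
print(caddyfit('top',uv))
print(rot(manip.get_state()['tool_rot']))
E
```

```text
0.75 [124.7, 172.1] 383
0.53 [183.5, 156.8] 297
0.7 [353.2, 203.4] 310
0.81 [315.7, 222.8] 385
[0.5915 0.2689] (array([0.5936, 0.274 ]), np.float64(-0.8899297423887588))
[353.2, 203.4] (array([0.5886, 0.2749]), np.float64(-0.8136482939632546))
[0.633  0.1219] (array([0.6351, 0.1219]), np.float64(-0.8272980501392758))
[315.7, 222.8] (array([0.6363, 0.1211]), np.float64(-0.8990384615384616))
(array([ 0.506 , -0.2245]), np.float64(0.23847732623667572), array([[ 0.0007, -0.0004],
       [-0.0016,  0.0007],
       [ 0.001 ,  0.0005],
       [-0.0001, -0.0007]]))
[[-0.949   0.3154 -0.    ]
 [ 0.3154  0.949  -0.    ]
 [ 0.     -0.     -1.    ]]
```

```bash
cat >> h.py <<'E'
def go(target,n,st=None):
    st=st or manip.get_state(); d=rot(st['tool_rot']).T@(np.array(target)-st['tcp_pos']); print('rows',n,'share per row',np.round(d/.08/n,3),'len/row mm',round(np.linalg.norm(d)/n*1e3,1),'total shares',np.round(d/.08,3))
E
python3 -c "
from h import *
go([.591,.274,.16],14)"
```

```text
rows 14 share per row [-0.424 -0.092  0.037] len/row mm 34.8 total shares [-5.931 -1.295  0.521]
```

Emit:
send_rows:
  steps: "-0.424 -0.092 0.037 0 0 0 0.2;-0.424 -0.092 0.037 0 0 0 0.2;-0.424 -0.092 0.037 0 0 0 0.2;-0.424 -0.092 0.037 0 0 0 0.2;-0.424 -0.092 0.037 0 0 0 0.2;-0.424 -0.092 0.037 0 0 0 0.2;-0.424 -0.092 0.037 0 0 0 0.2;-0.424 -0.092 0.037 0 0 0 0.2;-0.424 -0.092 0.037 0 0 0 0.2;-0.424 -0.092 0.037 0 0 0 0.2"
  force: 30

```text
time_s: 2.23
tcp_pos: [0.4735, 0.344, 0.172]
tool_rot: [0.0, 0.16, 0.987, 0.0]
ft_force: [-0.3, 0.7, 0.7]
opening: 0.801
finger_force: 0.0
```

Emit:
send_rows:
  steps: "-0.424 -0.092 0.037 0 0 0 0.2;-0.424 -0.092 0.037 0 0 0 0.2;-0.424 -0.092 0.037 0 0 0 0.2;-0.424 -0.092 0.037 0 0 0 0.2;0 0 0 0 0 0 0.2;0 0 0 0 0 0 0.2;0 0 0 0 0 0 0.2;0 0 0 0 0 0 0.2"

```text
time_s: 2.9
tcp_pos: [0.5908, 0.2751, 0.1604]
tool_rot: [-0.0, 0.159, 0.987, 0.0]
ft_force: [-0.2, 0.4, -0.6]
opening: 0.797
finger_force: 0.0
```

```bash
cat > w.py <<'E'
from h import *
import sys
np.set_printoptions(precision=4,suppress=True)
st=manip.get_state(); print(st['time_s'],st['tcp_pos'],st['opening'],st['tool_rot'],st['qpos'])
save(cams.capture('wrist'),sys.argv[1])
for m in cams.masks_of('wrist','spare_a'):
    ys,xs=np.nonzero(m['mask']); x0=at_z('wrist',m['at'],.06,st)[:2]
    print(m['score'],m['at'],len(xs),xs.min(),xs.max(),ys.min(),ys.max(),fitbottle([('wrist',m['mask'],st)],x0,0))
E
python3 w.py w1.png
```

```text
2.9 [0.5908 0.2751 0.1604] 0.7965573639979864 [-0.0001  0.1592  0.9872  0.    ] [ 0.3643  0.5755  1.4073  0.0002  1.1589 -0.8867]
0.89 [257.9, 179.4] 1608 236 275 157 210 (array([0.593 , 0.2718]), np.float64(-0.9436288901937757))
0.59 [149.6, 251.5] 2064 122 178 220 283 (array([0.6346, 0.122 ]), np.float64(-0.909973521624007))
```

View pics/w1.png

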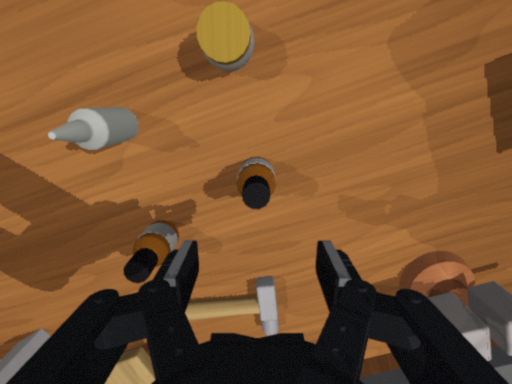

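The wrist view shows spare A at (257,180), centred between the fingers. Spare B is at (150,251) and the glue at (100,128). The fits agree with the earlier estimates, so I'll descend onto A's cap.

```bash
python3 -c "
from h import *
go([.5925,.2725,.057],4)"
```

```text
rows 4 share per row [-0.008 -0.007  0.324] len/row mm 25.9 total shares [-0.03  -0.026  1.295]
```

Emit:
send_rows:
  steps: "-0.03 -0.025 0 0 0 0 0.2;0 0 0.25 0 0 0 0.2;0 0 0.25 0 0 0 0.2;0 0 0.25 0 0 0 0.2;0 0 0.25 0 0 0 0.2;0 0 0.2 0 0 0 0.2;0 0 0.1 0 0 0 0.2;0 0 0 0 0 0 0.2;0 0 0 0 0 0 0.2"

```text
time_s: 3.75
tcp_pos: [0.5933, 0.2719, 0.0567]
tool_rot: [0.0, 0.16, 0.987, 0.0]
ft_force: [-0.5, 0.3, -0.1]
opening: 0.801
finger_force: 0.0
```

Emit:
send_rows:
  steps: "0 0 0 0 0 0 0.4;0 0 0 0 0 0 0.5;0 0 0 0 0 0 0.55;0 0 0 0 0 0 0.6;0 0 0 0 0 0 0.63;0 0 0 0 0 0 0.66;0 0 0 0 0 0 0.7;0 0 0 0 0 0 0.8;0 0 0 0 0 0 0.9;0 0 0 0 0 0 1"
  force: 35

```text
time_s: 4.58
tcp_pos: [0.5935, 0.2719, 0.0567]
tool_rot: [0.0, 0.16, 0.987, 0.0]
ft_force: [0.0, 1.0, 4.6]
opening: 0.291
finger_force: 34.3
```

Emit:
send_rows:
  steps: "0 0 -0.1 0 0 0 1;0 0 -0.2 0 0 0 1;0 0 -0.3 0 0 0 1;0 0 -0.3 0 0 0 1;0 0 -0.3 0 0 0 1;0 0 -0.25 0 0 0 1;0 0 -0.15 0 0 0 1;0 0 0 0 0 0 1;0 0 0 0 0 0 1"

```text
time_s: 5.33
tcp_pos: [0.593, 0.2716, 0.1838]
tool_rot: [-0.0, 0.16, 0.987, -0.0]
ft_force: [0.2, -0.1, -1.9]
opening: 0.287
finger_force: 34.5
```

```bash
python3 -c "
from h import *
st=manip.get_state(); print(st['ft_force'],st['tcp_pos'])
save(cams.capture('wrist'),'w2.png')
go([.52,-.10,.187],14)"
```

```text
[ 0.2274615  -0.06126046 -1.92808516] [0.59296564 0.27162836 0.18378486]
rows 14 share per row [-0.043 -0.335 -0.003] len/row mm 27.0 total shares [-0.603 -4.693 -0.046]
```

View pics/w2.png

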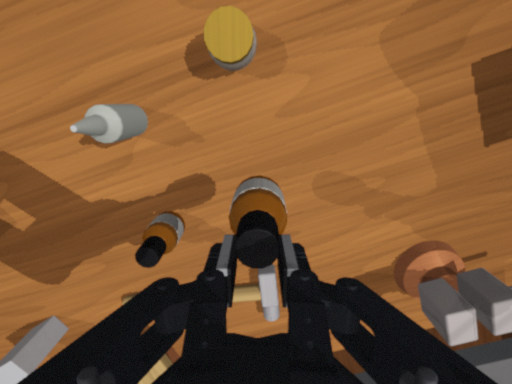

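Spare A is held upright, with its cap at (258,240). I'll carry it to a viewpoint beside the caddy.

Emit:
send_rows:
  steps: "-0.02 -0.2 0 0 0 0 1;-0.03 -0.34 0 0 0 0 1;-0.03 -0.4 0 0 0 0 1;-0.03 -0.4 0 0 0 0 1;-0.03 -0.4 0 0 0 0 1;-0.03 -0.4 0 0 0 0 1;-0.03 -0.4 0 0 0 0 1;-0.03 -0.4 0 0 0 0 1;-0.03 -0.4 0 0 0 0 1;-0.03 -0.4 0 0 0 0 1"

```text
time_s: 6.22
tcp_pos: [0.5194, -0.0208, 0.1827]
tool_rot: [-0.001, 0.16, 0.987, -0.0]
ft_force: [-0.1, 1.0, -0.7]
opening: 0.284
finger_force: 34.6
```

Emit:
send_rows:
  steps: "-0.03 -0.4 0 0 0 0 1;-0.03 -0.35 0 0 0 0 1;-0.03 -0.2 0 0 0 0 1;0 0 0 0 0 0 1;0 0 0 0 0 0 1;0 0 0 0 0 0 1;0 0 0 0 0 0 1"

```text
time_s: 6.8
tcp_pos: [0.5037, -0.0929, 0.1837]
tool_rot: [-0.0, 0.159, 0.987, 0.0]
ft_force: [-0.1, -1.3, -0.8]
opening: 0.29
finger_force: 34.6
```

```bash
python3 -c "
from h import *
st=manip.get_state(); print(st['time_s'],st['ft_force'],st['tcp_pos'],st['qpos'])
im=cams.capture('wrist'); save(im,'w3.png')
import json; json.dump({k:list(map(float,st[k])) for k in('tcp_pos','tool_rot')},open('st3.json','w'))
save(cv2.resize(im,None,fx=1.56,fy=1.56,interpolation=cv2.INTER_CUBIC),'w3b.png')
c=np.array([.506,-.2245]);a=.2385;Rm=np.array([[np.cos(a),-np.sin(a)],[np.sin(a),np.cos(a)]])
for l in [[.065,.096],[.065,-.096],[-.065,-.096],[-.065,.096]]: print(proj('wrist',[*(c+Rm@l),.04],st))
"
```

```text
6.8 [-0.14640491 -1.26069464 -0.82387043] [ 0.50368249 -0.09291288  0.18372757] [-2.73427388e-01  3.03410221e-01  1.76712328e+00  1.92052223e-04
  1.07204570e+00 -1.52452425e+00]
[250.89355766 210.40820475]
[135.15861772 277.46314052]
[ 68.1674678  203.99636953]
[190.17768321 121.27078608]
```

View pics/w3b.png

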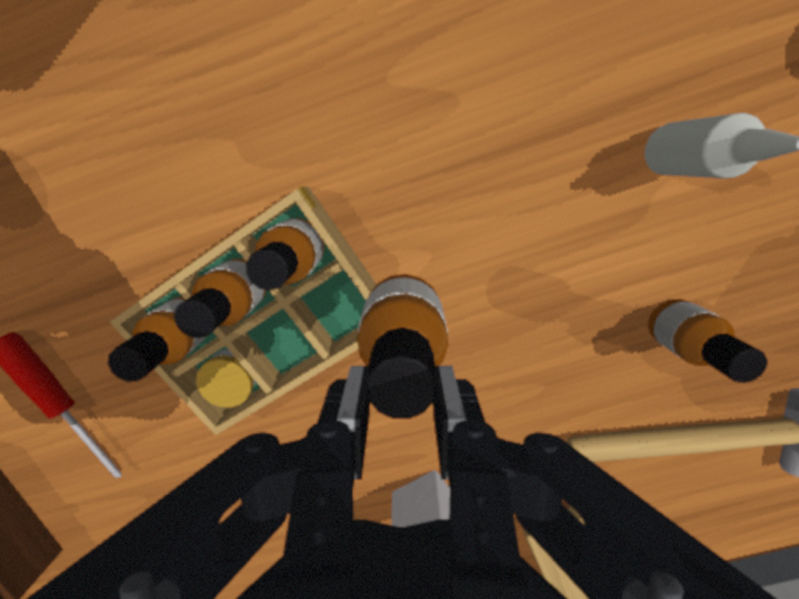

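The wrist view shows the top corners at about (303,187), (110,322) and (216,432) in the enlarged picture. The empty cells are at (335,300) and (282,345). I'll refit the caddy and check it with an overlay.

```bash
cat > ov.py <<'E'
from h import *
import json
np.set_printoptions(precision=4,suppress=True)
st=json.load(open('st3.json'))
uv=np.array([[216,432],[110,322],[303,187]])/1.5625
W=np.array([at_z('wrist',p,.04,st)[:2] for p in uv]);L=np.array([[.065,-.096],[-.065,-.096],[-.065,.096]])
from scipy.optimize import least_squares
def T(p,l): c,s=np.cos(p[2]),np.sin(p[2]); return p[:2]+np.array(l)@np.array([[c,s],[-s,c]])
r=least_squares(lambda p:(T(p,L)-W).ravel(),[.506,-.2245,.2385]); p=r.x; print(p,r.fun)
im=cv2.imread('pics/w3.png'); S=4; im=cv2.resize(im[100:300,50:250],None,fx=3,fy=3,interpolation=cv2.INTER_CUBIC)
def pr(l,z): return tuple(np.int32(np.round(((proj('wrist',[*T(p,l),z],st)-[50,100]+.5)*3-.5))))
def line(a,b,z,c): cv2.line(im,pr(a,z),pr(b,z),c,1,cv2.LINE_AA)
for q,c in(((p,(255,0,255))),):
  for X,Y in((.065,.096),):
    for a,b in(((X,Y),(X,-Y)),((X,-Y),(-X,-Y)),((-X,-Y),(-X,Y)),((-X,Y),(X,Y))): line(a,b,.04,c)
for y in(.031,-.031): line((-.065,y),(.065,y),.04,(255,0,255))
line((0,-.096),(0,.096),.04,(255,0,255))
for cy in(0,.062):
    h=.028; C=[(.031+sx*h,cy+sy*h) for sx,sy in((1,1),(1,-1),(-1,-1),(-1,1))]
    for i in range(4): line(C[i],C[(i+1)%4],.006,(0,255,255))
    print('cell',T(p,[.031,cy]))
cv2.imwrite('pics/ov.png',im)
E
python3 ov.py
```

```text
[ 0.5066 -0.2208  0.249 ] [ 0.0015 -0.0002 -0.0016  0.0021  0.0001 -0.0019]
cell [ 0.5367 -0.2131]
cell [ 0.5214 -0.153 ]
```

View pics/ov.png

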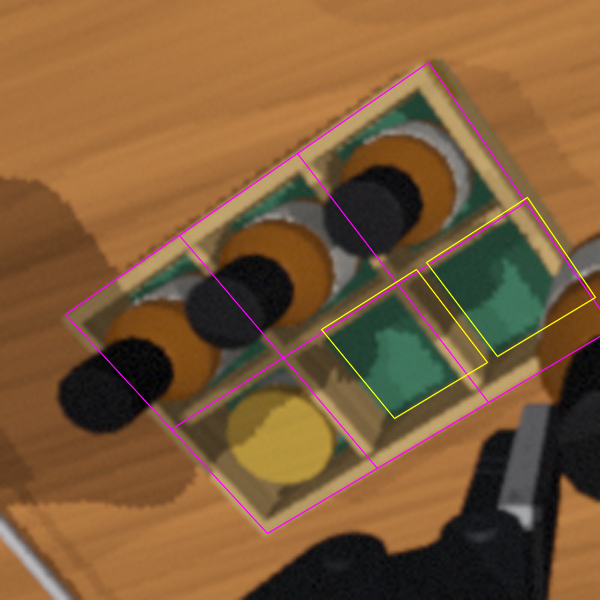

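```bash
python3 - <<'E'
from h import *
np.set_printoptions(precision=4,suppress=True)
st=manip.get_state()
for m in cams.masks_of('wrist','spare_a'):
    x0=at_z('wrist',m['at'],st['tcp_pos'][2],st)[:2]
    if abs(m['at'][0]-258)<25: print(m['score'],m['at'],fitbottle([('wrist',m['mask'],st)],x0,st['tcp_pos'][2]-.0567),st['tcp_pos'])
go([.5365,-.2145,.1837],6)
E
```

```text
0.96 [255.9, 218.6] (array([ 0.5023, -0.0932]), np.float64(-0.9185918591859186)) [ 0.5038 -0.0929  0.1839]
rows 6 share per row [-0.144 -0.219  0.001] len/row mm 21.0 total shares [-0.865 -1.313  0.003]
```

Emit:
send_rows:
  steps: "-0.1 -0.15 0 0 0 0 1;-0.16 -0.25 0 0 0 0 1;-0.2 -0.3 0 0 0 0 1;-0.2 -0.3 0 0 0 0 1;-0.15 -0.23 0 0 0 0 1;-0.055 -0.083 0 0 0 0 1;0 0 0.3 0 0 0 1;0 0 0.35 0 0 0 1;0 0 0.2 0 0 0 1;0 0 0 0 0 0 1"

```text
time_s: 7.73
tcp_pos: [0.5345, -0.2143, 0.1128]
tool_rot: [-0.003, 0.16, 0.987, 0.001]
ft_force: [-0.4, -0.1, -2.2]
opening: 0.288
finger_force: 34.6
```

Emit:
send_rows:
  steps: "0 0 0 0 0 0 1;0 0 0 0 0 0 1"

```text
time_s: 7.9
tcp_pos: [0.537, -0.2155, 0.1175]
tool_rot: [0.001, 0.16, 0.987, -0.0]
ft_force: [0.7, 0.3, -0.5]
opening: 0.292
finger_force: 34.7
```

```bash
python3 -c "
from h import *
st=manip.get_state(); print(st['time_s'],st['ft_force'],st['tcp_pos'])
im=cams.capture('wrist')
save(cv2.resize(im[100:320,100:400],None,fx=2.6,fy=2.6,interpolation=cv2.INTER_CUBIC),'w4.png')
go([.5365,-.2145,.065],6)
"
```

```text
7.9 [ 0.66890658  0.33015608 -0.4771252 ] [ 0.53702889 -0.21554265  0.11753788]
rows 6 share per row [0.002 0.002 0.11 ] len/row mm 8.8 total shares [0.013 0.011 0.659]
```

View pics/w4.png

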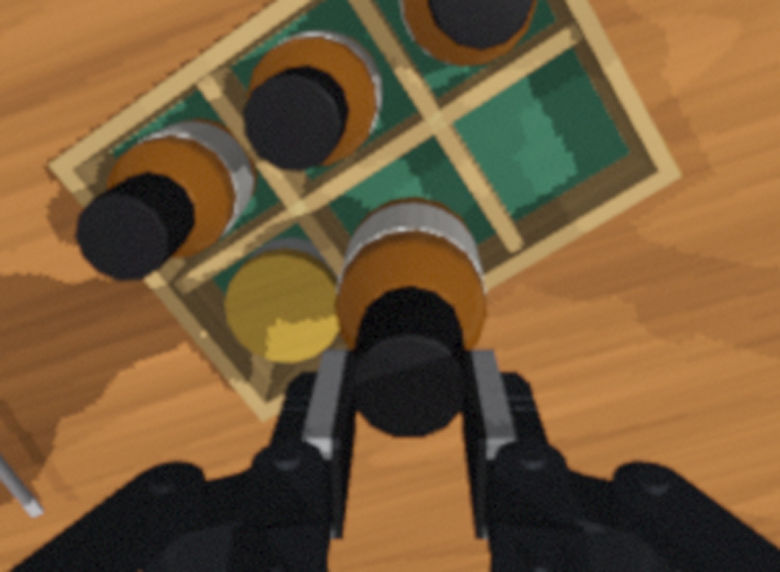

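The view shows corners at (680,175), (48,168) and (263,420) in the crop, and partition crossings at (437,122) and (298,205). I'll refit the cells from this closer picture.

```bash
cat > fit2.py <<'E'
from h import *
np.set_printoptions(precision=4,suppress=True)
from scipy.optimize import least_squares
def T(p,l): c,s=np.cos(p[2]),np.sin(p[2]); return p[:2]+np.array(l)@np.array([[c,s],[-s,c]])
st=manip.get_state()
uv=100+(np.array([[680,175],[48,168],[263,420],[437,122],[298,205]])+.5)/2.6-.5
L=np.array([[.065,.096],[-.065,-.096],[.065,-.096],[0,.031],[0,-.031]])
W=np.array([at_z('wrist',p,.04,st)[:2] for p in uv])
r=least_squares(lambda p:(T(p,L)-W).ravel(),[.506,-.2245,.2385]); p=r.x; print(p,r.fun)
print(T(p,[[.031,0],[.031,.062]]))
for m in cams.masks_of('wrist','spare_a'):
    x0=at_z('wrist',m['at'],st['tcp_pos'][2],st)[:2]
    if abs(m['at'][0]-258)<20 and m['mask'].sum()>1500: print(m['score'],m['at'],fitbottle([('wrist',m['mask'],st)],x0,st['tcp_pos'][2]-.0567),st['tcp_pos'])
E
python3 fit2.py
```

```text
[ 0.5064 -0.2231  0.2613] [-0.0009  0.0003 -0.0014  0.001  -0.0002  0.0003 -0.0002 -0.0002  0.0026
 -0.0014]
[[ 0.5363 -0.2151]
 [ 0.5203 -0.1552]]
0.69 [256.4, 218.8] (array([ 0.5358, -0.2158]), np.float64(-0.919067517044205)) [ 0.5371 -0.2156  0.1177]
```

Emit:
send_rows:
  steps: "0 0 0.1 0 0 0 1;0 0 0.12 0 0 0 1;0 0 0.12 0 0 0 1;0 0 0.12 0 0 0 1;0 0 0.1 0 0 0 1;0 0 0.06 0 0 0 1;0 0 0 0 0 0 1;0 0 0 0 0 0 1;0 0 0 0 0 0 1"

```text
time_s: 8.75
tcp_pos: [0.5366, -0.2155, 0.067]
tool_rot: [0.0, 0.16, 0.987, -0.0]
ft_force: [-0.0, 0.2, -1.3]
opening: 0.29
finger_force: 34.7
```

Emit:
send_rows:
  steps: "0 0 0.02 0 0 0 1;0 0 0.015 0 0 0 1;0 0 0.01 0 0 0 1;0 0 0 0 0 0 1;0 0 0 0 0 0 1"

```text
time_s: 9.17
tcp_pos: [0.5363, -0.2154, 0.0631]
tool_rot: [0.0, 0.16, 0.987, -0.0]
ft_force: [-0.4, 0.1, -0.9]
opening: 0.292
finger_force: 34.7
```

Emit:
send_rows:
  steps: "0 0 0.007 0 0 0 1;0 0 0 0 0 0 1;0 0 0 0 0 0 1"

```text
time_s: 9.42
tcp_pos: [0.5365, -0.2155, 0.0627]
tool_rot: [0.0, 0.16, 0.987, -0.0]
ft_force: [-0.5, 0.1, 2.1]
opening: 0.291
finger_force: 35.0
```

There's contact with the floor, so I'll release with a limited opening and retreat.

Emit:
send_rows:
  steps: "0 0 0 0 0 0 0.68;0 0 0 0 0 0 0.64;0 0 0 0 0 0 0.6;0 0 0 0 0 0 0.55;0 0 0 0 0 0 0.5;0 0 0 0 0 0 0.5;0 0 0 0 0 0 0.5"

```text
time_s: 10.0
tcp_pos: [0.5363, -0.2154, 0.0625]
tool_rot: [-0.0, 0.16, 0.987, -0.0]
ft_force: [-0.1, 0.1, 0.6]
opening: 0.5
finger_force: 0.0
```

Emit:
send_rows:
  steps: "0 0 -0.06 0 0 0 0.5;0 0 -0.15 0 0 0 0.5;0 0 -0.25 0 0 0 0.5;0 0 -0.3 0 0 0 0.5;0 0 -0.3 0 0 0 0.5;0 0 -0.25 0 0 0 0.4;0 0 -0.1 0 0 0 0.3;0 0 0 0 0 0 0.2;0 0 0 0 0 0 0.2"

```text
time_s: 10.75
tcp_pos: [0.5361, -0.2153, 0.1751]
tool_rot: [0.0, 0.16, 0.987, -0.0]
ft_force: [0.6, -0.2, 0.7]
opening: 0.8
finger_force: 0.0
```

```bash
python3 -c "
from h import *
np.set_printoptions(precision=4,suppress=True)
st=manip.get_state()
im=cams.capture('wrist')
for m in cams.masks_of('wrist','spare_a'):
    x0=at_z('wrist',m['at'],.06,st)[:2]; print(round(m['score'],2),m['at'],fitbottle([('wrist',m['mask'],st)],x0,.006))
save(cv2.resize(im[100:320,100:400],None,fx=2,fy=2,interpolation=cv2.INTER_CUBIC),'w5.png')
go([.635,.122,.175],14)
"
```

```text
0.7 [257.0, 176.8] (array([ 0.5347, -0.2147]), np.float64(-0.9050632911392406))
0.5 [257.5, 144.0] (array([ 0.5196, -0.1465]), np.float64(-0.15229098613931313))
rows 14 share per row [ 0.011  0.314 -0.001] len/row mm 25.1 total shares [ 0.15  4.39 -0.01]
```

View pics/w5.png

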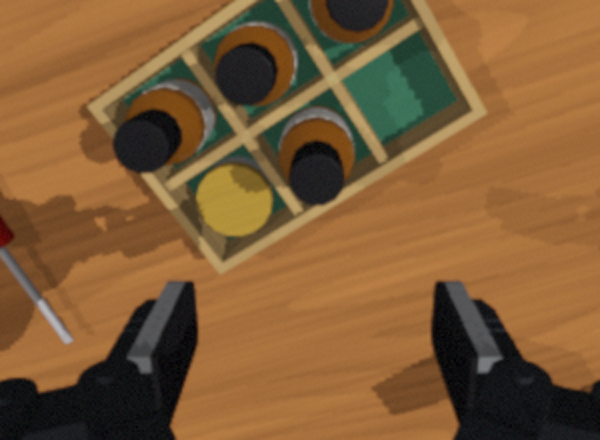

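Spare A stands upright in the middle +x cell, at crop position (317,160). Next is spare B.

Emit:
send_rows:
  steps: "0.01 0.2 0 0 0 0 0.2;0.01 0.39 0 0 0 0 0.2;0.01 0.39 0 0 0 0 0.2;0.01 0.39 0 0 0 0 0.2;0.01 0.39 0 0 0 0 0.2;0.02 0.39 0 0 0 0 0.2;0.02 0.39 0 0 0 0 0.2;0.02 0.39 0 0 0 0 0.2;0.02 0.39 0 0 0 0 0.2;0.02 0.39 0 0 0 0 0.2"

```text
time_s: 11.68
tcp_pos: [0.6181, 0.0716, 0.1738]
tool_rot: [-0.001, 0.16, 0.987, -0.0]
ft_force: [0.6, -0.2, -0.1]
opening: 0.8
finger_force: 0.0
```

Emit:
send_rows:
  steps: "0 0.39 0 0 0 0 0.2;0 0.29 0 0 0 0 0.2;0 0 0 0 0 0 0.2;0 0 0 0 0 0 0.2;0 0 0 0 0 0 0.2"

```text
time_s: 12.1
tcp_pos: [0.6351, 0.1211, 0.1742]
tool_rot: [-0.001, 0.16, 0.987, -0.0]
ft_force: [0.0, -0.1, 1.0]
opening: 0.801
finger_force: 0.0
```

```bash
python3 w.py w6.png; python3 -c "
from h import *
go([.635,.122,.0567],5)"
```

```text
12.1 [0.6351 0.1211 0.1742] 0.8013176833414739 [-0.0009  0.1597  0.9872 -0.0004] [ 0.1166  0.5537  1.4083 -0.0003  1.1815 -1.1333]
rows 5 share per row [0.002 0.003 0.295] len/row mm 23.6 total shares [0.008 0.016 1.477]
```

```bash
python3 w.py w6.png
```

```text
12.2 [0.6353 0.1206 0.1748] 0.8042618342999489 [-0.0004  0.1602  0.9871 -0.0002] [ 0.1157  0.5527  1.4081 -0.0002  1.1817 -1.1332]
0.91 [255.8, 177.2] 1394 241 277 152 199 (array([0.6343, 0.1227]), np.float64(-0.9256308100929614))
0.5 [17.8, 155.9] 4232 0 65 86 210 (array([ 0.5309, -0.1371]), np.float64(-0.5252384275412887))
```

Emit:
send_rows:
  steps: "0.01 0.015 0.1 0 0 0 0.2;0 0 0.25 0 0 0 0.2;0 0 0.3 0 0 0 0.2;0 0 0.3 0 0 0 0.2;0 0 0.28 0 0 0 0.2;0 0 0.17 0 0 0 0.2;0 0 0.075 0 0 0 0.2;0 0 0 0 0 0 0.2;0 0 0 0 0 0 0.2"

```text
time_s: 13.05
tcp_pos: [0.6358, 0.1231, 0.0581]
tool_rot: [0.0, 0.16, 0.987, 0.0]
ft_force: [0.0, -0.1, -0.4]
opening: 0.803
finger_force: 0.0
```

Emit:
send_rows:
  steps: "0 0 0 0 0 0 0.4;0 0 0 0 0 0 0.5;0 0 0 0 0 0 0.55;0 0 0 0 0 0 0.6;0 0 0 0 0 0 0.63;0 0 0 0 0 0 0.66;0 0 0 0 0 0 0.7;0 0 0 0 0 0 0.8;0 0 0 0 0 0 0.9;0 0 0 0 0 0 1"
  force: 35

```text
time_s: 13.88
tcp_pos: [0.6356, 0.1232, 0.0577]
tool_rot: [0.0, 0.16, 0.987, 0.0]
ft_force: [-1.1, 0.2, 4.7]
opening: 0.284
finger_force: 34.3
```

Emit:
send_rows:
  steps: "0 0 -0.1 0 0 0 1;0 0 -0.2 0 0 0 1;0 0 -0.3 0 0 0 1;0 0 -0.3 0 0 0 1;0 0 -0.3 0 0 0 1;0 0 -0.25 0 0 0 1;0 0 -0.15 0 0 0 1;0 0 0 0 0 0 1;0 0 0 0 0 0 1"

```text
time_s: 14.63
tcp_pos: [0.635, 0.123, 0.1849]
tool_rot: [-0.0, 0.16, 0.987, -0.0]
ft_force: [0.1, -0.2, -1.8]
opening: 0.281
finger_force: 34.5
```

```bash
python3 -c "
from h import *
go([.5209,-.1548,.185],12)"
```

```text
rows 12 share per row [ 0.022 -0.312 -0.   ] len/row mm 25.0 total shares [ 2.590e-01 -3.745e+00 -1.000e-03]
```

Emit:
send_rows:
  steps: "0.02 -0.2 0 0 0 0 1;0.02 -0.39 0 0 0 0 1;0.02 -0.39 0 0 0 0 1;0.02 -0.39 0 0 0 0 1;0.02 -0.39 0 0 0 0 1;0.03 -0.39 0 0 0 0 1;0.03 -0.39 0 0 0 0 1;0.03 -0.39 0 0 0 0 1;0.03 -0.39 0 0 0 0 1;0.03 -0.3 0 0 0 0 1"

```text
time_s: 15.47
tcp_pos: [0.5231, -0.147, 0.1835]
tool_rot: [-0.002, 0.16, 0.987, 0.0]
ft_force: [-0.6, 0.5, 0.3]
opening: 0.283
finger_force: 34.5
```

Emit:
send_rows:
  steps: "0.01 -0.125 0 0 0 0 1;0 0 0.3 0 0 0 1;0 0 0.35 0 0 0 1;0 0 0.2 0 0 0 1;0 0 0 0 0 0 1;0 0 0 0 0 0 1;0 0 0 0 0 0 1"

```text
time_s: 16.05
tcp_pos: [0.5216, -0.1545, 0.1179]
tool_rot: [0.0, 0.16, 0.987, -0.0]
ft_force: [0.3, -1.3, -1.1]
opening: 0.285
finger_force: 34.6
```

```bash
python3 -c "
from h import *
np.set_printoptions(precision=4,suppress=True)
st=manip.get_state(); print(st['time_s'],st['ft_force'],st['tcp_pos'])
im=cams.capture('wrist')
for m in cams.masks_of('wrist','spare_a'):
    x0=at_z('wrist',m['at'],st['tcp_pos'][2],st)[:2]
    if abs(m['at'][0]-258)<20 and m['mask'].sum()>1500: print(m['score'],m['at'],fitbottle([('wrist',m['mask'],st)],x0,st['tcp_pos'][2]-.0577),st['tcp_pos'])
save(cv2.resize(im[80:300,40:340],None,fx=2.6,fy=2.6,interpolation=cv2.INTER_CUBIC),'w7.png')
"
```

```text
16.05 [ 0.2561 -1.3206 -1.1248] [ 0.5216 -0.1545  0.1179]
0.72 [256.3, 220.7] (array([ 0.5202, -0.1549]), np.float64(-0.9205607476635514)) [ 0.5216 -0.1545  0.1179]
```

View pics/w7.png

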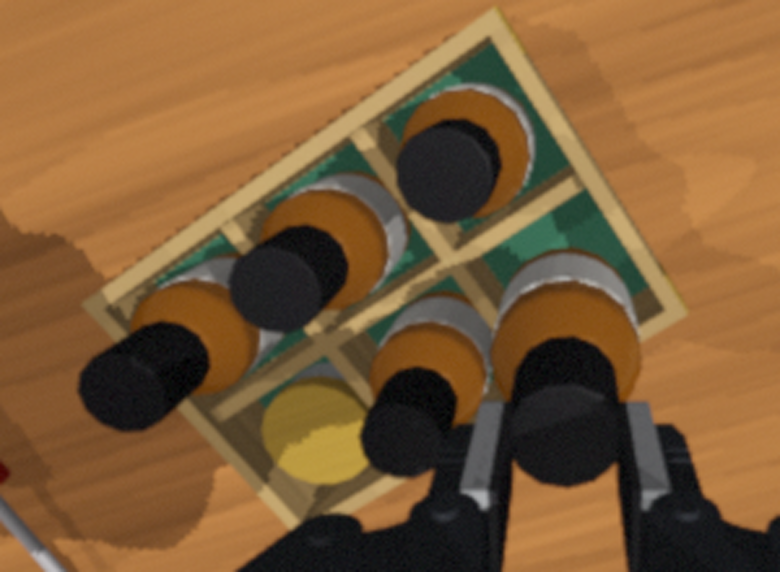

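```bash
python3 - <<'E'
from h import *
np.set_printoptions(precision=4,suppress=True)
from scipy.optimize import least_squares
def T(p,l): c,s=np.cos(p[2]),np.sin(p[2]); return p[:2]+np.array(l)@np.array([[c,s],[-s,c]])
st=manip.get_state()
uv=np.array([40,80])+(np.array([[687,312],[83,303],[497,10],[453,262],[300,528]])+.5)/2.6-.5
L=np.array([[.065,.096],[-.065,-.096],[-.065,.096],[0,.031],[.065,-.096]])
W=np.array([at_z('wrist',p,.04,st)[:2] for p in uv])
r=least_squares(lambda p:(T(p,L)-W).ravel(),[.506,-.2245,.2385]); p=r.x; print(p,r.fun)
print(T(p,[[.031,0],[.031,.062]]))
E
```

```text
[ 0.506  -0.2224  0.2499] [ 0.      0.0003 -0.0022  0.001  -0.0017  0.0005  0.0001 -0.0005  0.0038
 -0.0013]
[[ 0.536  -0.2148]
 [ 0.5207 -0.1547]]
```

The held bottle is over the cell centre to within 1 mm. I'll lower it.

Emit:
send_rows:
  steps: "0 0 0.1 0 0 0 1;0 0 0.12 0 0 0 1;0 0 0.12 0 0 0 1;0 0 0.12 0 0 0 1;0 0 0.1 0 0 0 1;0 0 0.06 0 0 0 1;0 0 0 0 0 0 1;0 0 0 0 0 0 1;0 0 0 0 0 0 1"

```text
time_s: 16.9
tcp_pos: [0.5213, -0.1548, 0.068]
tool_rot: [0.0, 0.16, 0.987, -0.0]
ft_force: [-0.0, 0.2, -0.7]
opening: 0.283
finger_force: 34.6
```

Emit:
send_rows:
  steps: "0 0 0.02 0 0 0 1;0 0 0.015 0 0 0 1;0 0 0.01 0 0 0 1;0 0 0 0 0 0 1;0 0 0 0 0 0 1"

```text
time_s: 17.32
tcp_pos: [0.5211, -0.1547, 0.0641]
tool_rot: [0.0, 0.16, 0.987, -0.0]
ft_force: [0.3, -0.1, -0.3]
opening: 0.284
finger_force: 34.6
```

Emit:
send_rows:
  steps: "0 0 0.006 0 0 0 1;0 0 0 0 0 0 1;0 0 0 0 0 0 1"

```text
time_s: 17.57
tcp_pos: [0.5212, -0.1547, 0.0638]
tool_rot: [0.0, 0.16, 0.987, -0.0]
ft_force: [0.8, 0.7, 0.9]
opening: 0.284
finger_force: 34.9
```

Emit:
send_rows:
  steps: "0 0 0.005 0 0 0 1;0 0 0 0 0 0 1;0 0 0 0 0 0 1"

```text
time_s: 17.82
tcp_pos: [0.5215, -0.1548, 0.0637]
tool_rot: [0.0, 0.16, 0.987, -0.0]
ft_force: [0.6, 1.3, 5.8]
opening: 0.283
finger_force: 35.7
```

The bottle is firmly on the floor, so I'll release it.

Emit:
send_rows:
  steps: "0 0 0 0 0 0 0.69;0 0 0 0 0 0 0.66;0 0 0 0 0 0 0.63;0 0 0 0 0 0 0.59;0 0 0 0 0 0 0.55;0 0 0 0 0 0 0.52;0 0 0 0 0 0 0.52;0 0 0 0 0 0 0.52"

```text
time_s: 18.48
tcp_pos: [0.521, -0.1547, 0.0631]
tool_rot: [-0.0, 0.16, 0.987, 0.0]
ft_force: [-0.1, -0.5, 0.1]
opening: 0.48
finger_force: 0.0
```

Emit:
send_rows:
  steps: "0 0 -0.06 0 0 0 0.52;0 0 -0.15 0 0 0 0.52;0 0 -0.25 0 0 0 0.52;0 0 -0.3 0 0 0 0.52;0 0 -0.3 0 0 0 0.52;0 0 -0.25 0 0 0 0.52;0 0 -0.1 0 0 0 0.52;0 0 0 0 0 0 0.52;0 0 0 0 0 0 0.52"

```text
time_s: 19.23
tcp_pos: [0.5209, -0.1546, 0.1759]
tool_rot: [0.0, 0.16, 0.987, -0.0]
ft_force: [0.0, -0.1, -0.2]
opening: 0.479
finger_force: 0.0
```

```bash
python3 -c "
from h import *
np.set_printoptions(precision=4,suppress=True)
st=manip.get_state(); print(st['time_s'],st['tcp_pos'],st['opening'])
im=cams.capture('wrist')
for m in cams.masks_of('wrist','spare_a'):
    x0=at_z('wrist',m['at'],.06,st)[:2]; print(round(m['score'],2),m['at'],fitbottle([('wrist',m['mask'],st)],x0,.006))
a=cams.capture('scene')[150:290,110:390]; a=cv2.resize(a,(780,390),interpolation=cv2.INTER_CUBIC)[:,:400]
b=cv2.resize(im,None,fx=.78,fy=1.0)[:, :]
save(np.hstack([a,cv2.resize(im[60:320,60:320],(390,390))]),'w8.png')
"
```

```text
19.2333 [ 0.5209 -0.1546  0.1759] 0.4786714692119139
0.59 [213.3, 203.1] (array([ 0.5352, -0.2151]), np.float64(-0.9252971137521222))
```

View pics/w8.png

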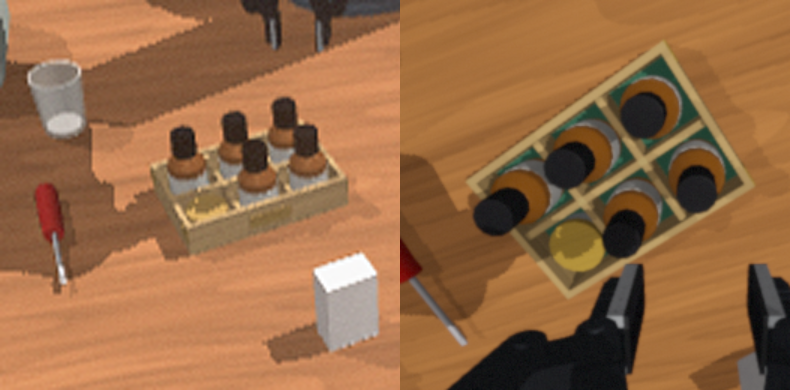

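Both spares stand upright in their cells, at (630,215) and (697,175) in the wrist crop. The scene view agrees, and the gripper is clear. I'll hand the job in.

```bash
python3 -c "
from bench import manip
print(manip.sign_off())"
```

```text
the job is handed in; nothing more can be done
None
```

Both spare amber bottles stand upright in the two empty caddy cells (+x middle and +x +y), each set down on the cell floor; the job is handed in after about 19 s of the 54 s allowed, and the judge's result was not shown.

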